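Snap a gas sample cylinder into its clips and dock it in the port

TASK

Lift the steel sample cylinder out of its V-cradle and press it down sideways from above into both spring clips of the docking stand, brass nozzle towards the port but still clear of it, until it has snapped fully home. Then slide it along in the clips until its collar is flush against the port, let go and move clear. Feel your way: keep the load on the stand under 30 N throughout, and leave the other things on the bench where they are.

Things in the scene. Friction and masses are not known exactly. Their poses are not given: they have to be found in the camera images.
- cylinder: Stainless sample cylinder, 0.3 kg, level: tube 26 mm in diameter from x = -100 to +90 mm, collar 32 mm in diameter from +90 to +100, brass nozzle 12 mm in diameter from +100 to +114; a black knob 22 mm in diameter ends at -124. Origin on the axis at the middle (it balances there); x runs along the axis to the nozzle. Roll has no meaning. It starts in the V-cradle, axis 46 mm above the bench.
- cylinder_collar (a point): Centre of the collar's flat end face, from which the nozzle sticks out: 100 mm from the cylinder's origin along its x.
- stand: Docking stand fixed to the bench; origin at the bench on its centre line, x along it towards the port, z up. Dark base plate x -130 to +170 mm, 76 mm wide, 10 mm thick. It carries two C-shaped spring clips at x = -55 and +55 mm and the port at its +x end. A seated tube lies along x at y = 0, its axis 48 mm above the bench. Between the clips (x -48 to +48) only the plate lies below the tube.
- clip_rear (a point): Centre of the rear clip, on a seated tube's axis (stand x = -55 mm, 48 mm up). Each clip is 14 mm long on a black pedestal 44 mm wide, 35 mm high with its rubber pad, and has two sprung steel jaws, 40 mm over the outsides, with round lips; lip tops 59 mm above the bench, mouth 20 mm wide.
- clip_front (a point): Centre of the front clip, next to the port (stand x = +55 mm, 48 mm up). A tube pressed down touches the lips with its axis about 65 mm up, spreads them (about 8 to 18 N in all for both clips) and snaps onto rubber pads (10 N/mm for both), axis at 48 mm. Sliding a seated tube along x takes about 3 to 10 N.
- lower_here (a point): Point on a seated tube's axis at stand x = -20 mm, 48 mm up. With the cylinder's origin above or at this point the tube spans both clips and the nozzle is clear of the port in every case.
- pin (a joint): Sprung pin (2 N at most) in the port, a block 44 mm wide, top 73 mm up, with a 16 mm bore in a rubber-faced front (8 N/mm) towards the clips. The front is clamped between stand x = 100 and 124 mm, not measured: feel or see it. Pin in m: 0 at rest; the nozzle meets it 8 mm before the collar is flush and pushes it out of the block's back; 0.008 = flush, less by any gap.
- cradle: Grey V-cradle fixed to the bench: base plate 190 x 70 mm, 8 mm thick, with two V-saddles 12 mm long at x = -60 and +60 mm, tops 46 mm high and 48 mm apart outside. Origin at the bench under its middle, x along the cylinder it carries, z up. Between the saddles nothing but the plate lies below the tube.
- bottle: Amber bottle with a black cap, 64 mm in diameter, 130 mm tall, upright; origin at its base. Not to be disturbed.
- flange: Flat steel ring, 60 mm in diameter, 18 mm thick, lying on the bench; origin under its centre. Not to be disturbed.
- wrench: Steel wrench 170 mm long lying flat; x along it. Not to be disturbed.
- gauge: Pressure gauge lying on its back, 62 mm in diameter, 28 mm high, with a brass stem; origin under its centre. Not to be disturbed.
Not all that is in view belongs to the job. Of the things shaped like the cylinder, the stainless one is meant.

How it is judged:
On the way, in this order (a step that is already met when the one before it is completed fails the run):
1. the cylinder is above the clips, its nozzle towards the port (z of cylinder in the frame of stand above 0.066 m and x of cylinder in the frame of stand between -0.04 and 0.03 m and y of cylinder in the frame of stand between -0.015 and 0.015 m and x of cylinder_collar in the frame of stand above 0.05 m), for 0.1 s.
2. it is snapped home in both clips, the port's pin not yet pushed (z of cylinder in the frame of stand between 0.0455 and 0.0502 m and y of cylinder in the frame of stand between -0.0025 and 0.0025 m and angle between the x axis of cylinder and the x axis of stand, either way round below 0.03 rad and x of cylinder_collar in the frame of stand above 0.06 m and value of joint pin below 0.002 m), for 0.2 s.
3. it is slid along until the collar is against the port (z of cylinder in the frame of stand between 0.0455 and 0.0502 m and y of cylinder in the frame of stand between -0.0025 and 0.0025 m and angle between the x axis of cylinder and the x axis of stand, either way round below 0.03 rad and x of cylinder_collar in the frame of stand above 0.06 m and value of joint pin above 0.006 m), for 0.2 s.
At the end, for the whole second after the job is handed in: The cylinder lies still and released in both clips, nozzle towards the port: axis 45.5 to 50.2 mm above the stand's origin, within 2.5 mm of its centre line and 0.03 rad of its direction, and docked so that the pin stands out more than 6 mm (collar within 2 mm of the port's face) (all of step 3 and linear speed of cylinder below 0.01 m/s and contact force between the fingers and cylinder below 0.1 N); the robot touches nothing.
It fails at once if the stand is loaded by the cylinder with more than 30 N (contact force between cylinder and stand above 30 N).
It fails at once if the robot bears on the stand with more than 30 N (contact force between any of the fingers, the arm and stand above 30 N).
It fails at once if the bottle, ring, wrench or gauge is moved by more than 20 mm, or the bottle tipped (distance of any of bottle, flange, wrench, gauge from where it was at the start of the episode above 0.02 m or angle between bottle's own z axis and vertical above 0.3 rad).
It also fails if it takes over 51 s, if anything falls off the work surface, if the arm or the gripper's body presses on something with over 40 N, if the wrist force passes 120 N, or if a joint passes its speed limit or range.

ROBOT

A 7-joint arm with a two-finger parallel gripper is mounted at the origin on the work surface. World frame = base frame: x ahead of the robot, y to its left, z up, the work surface at z = 0. Lengths are in m, angles in rad, forces in N, time in s.
With the tool pointing down it reaches from about 0.425 to 0.925 m from the base axis. Payload 6.8 kg.
Tool frame: the origin (TCP) lies midway between the tips of the shut fingers; the grasp point (between the pads) lies 19 mm behind it; x points along the fingers, y is the direction in which the jaws open and shut, and the axes are right-handed (so a half turn about x gives the same grasp; the last joint's range is limited). The gripper opens to 85 mm and grips with 20 to 120 N. Pads are 22 mm wide; open, the fingers measure 114 mm over their backs; the gripper's body (76 mm by 85 mm) begins 54 mm behind the grasp point. The pads swing forward as they close: fully open they stand 13 mm farther back than shut.
Start: joints at [-1.318, 0.477, 0.022, 1.555, -0.011, 1.109, -0.083], TCP at [0.238, 0.632, 0.231] pointing down, gripper open.
Joint ranges: [-2.96, 2.96], [-0.34, 2.1], [-1.41, 1.46], [0.24, 2.44], [-1.37, 4.51], [0.17, 1.92], [-2.96, 2.96]. Speed limits (rad/s): [2.39, 2.39, 3.14, 3.14, 3.14, 3.14, 3.14].

INTERFACE

Orientations are given as a rotation vector (axis times angle).
In Python, from bench import r, viewer, nets gives the robot as it stands.
- The arm moves only by the shell command python3 -m pendant 'ROWS' [FORCE]. ROWS is JSON, one flat list of numbers, 5 for each row, row after row: the finger opening in mm, from 0 to 85.4, then the shift along the tool's x, y, z in mm, then the turn about the tool's x in rad. A call has 1 to 20 rows; each row shifts and turns the commanded pose from where the row before left it, along the tool's axes as they then stand; what a row does not reach is not made up. A row lasts 1/8 s, in which the tool goes at most 62.5 mm and 10.7 degrees, less where a joint would pass 70% of its speed; a pose out of reach is approached as far as the arm can. A call with a gripper value outside its range is refused whole. The fingers move at their own pace and stop on an object; FORCE is the grip in N (left out, the last holds). Time passes only in rows, so rows that do not move let the fingers close. It gives the time, the measured TCP pose, the force and the opening at its end, in the units of the state.
- r.get_obs(): the state, without advancing time (a new reading comes with each control period).
- viewer.grab_frame(name): name is "scene" or "top" or "wrist"; returns (picture, depth): 480x640x3 uint8, red, green, blue; 480x640 float32, m along the optical axis (not along the pixel's ray), 0 where there is no reading.
- viewer.calibration(name): a dict with "mtx" (3x3 intrinsics, pixels), "world_to_cam" (4x4, takes a point from world to camera coordinates). Camera axes: x right, y up, looking along -z (the intrinsics and any distortion apply to the point x, -y, -z); pixel columns grow to the right and rows downward; lengths in m; the calibration is good to about 2 mm. The wrist camera is an equidistant fisheye: a pixel r from the principal point sees the ray r / f radians off the axis. A picture is of the moment at which its call begins: read the wrist's pose just before it. calibration takes no time and is no camera call; for the wrist camera it gives the pose at the moment of the call.
- r.hand_in(): hands the job in, once; it reports no verdict.
Trained networks look in the newest picture that a camera, given by its name, has taken for a name from the list of things; names that differ only in an ending like _2 or _b are one class to them, and where a whole thing is asked for, a point or a joint stands for the part that bears it (a point fixed in the world has none). Each returns a list of dicts, best first, with "score" (0 to 1); they miss things now and then, are a little off and sometimes report something else, mostly with a low value. They report only what shows in the picture. A call takes as long as a camera call. They do not tell look-alikes from the thing itself.
- nets.look_for(name, camera): "location" ([x, y, z] in m, in world coordinates, good to about 4 mm: the middle of the surface that is visible of it).
- nets.silhouettes(name, camera): "mask" (480x640 bool, what is visible of it).
The state is a dict: "clock": time; "joints": joint angles; "qvel": joint speeds; "tau": joint torques, N m; "tcp_pos": TCP position; "orientation": TCP orientation; "contact_force": force on the tool from outside, world axes, zero at the start; "moment": the same for the moment, N m; "grip_width": finger opening in m.
Only numpy, scipy, OpenCV 4.12 (cv2) and the standard library are available. Lean on these libraries where they do the work, as an engineer would, in place of code of your own. Each camera call takes 0.05 s, during which the arm holds its last target. There are 200 camera calls.

## Working session

There is one attempt and no reset: what is moved stays moved. The work goes in short steps, Python scripts to look and compute and a shell command to move; the robot and the scene stay as the last step left them, time stands still between calls to the robot, and variables do not carry over. Pictures are saved under pics/ and viewed, about 8 in all and at most 12, crops included, and the job is handed in when it is done.

```bash
mkdir -p pics
cat > h.py <<'E'
import numpy as np, cv2
from bench import r, viewer, nets
from scipy.spatial.transform import Rotation as R
def cal(n):
    c=viewer.calibration(n); return np.array(c["mtx"]),np.array(c["world_to_cam"]),c
def pts(n,depth,mask):
    K,W,_=cal(n); v,u=np.nonzero(mask&(depth>0)); z=depth[v,u]
    p=np.c_[(u-K[0,2])/K[0,0]*z,-(v-K[1,2])/K[1,1]*z,-z]
    return (p-W[:3,3])@W[:3,:3]
def pix(n,P):
    K,W,_=cal(n); c=np.atleast_2d(P)@W[:3,:3].T+W[:3,3]
    return np.c_[K[0,0]*c[:,0]/-c[:,2]+K[0,2], K[1,1]*-c[:,1]/-c[:,2]+K[1,2]]
def st():
    o=r.get_obs(); return o
def save(n,im): cv2.imwrite(f"pics/{n}.png",im[...,::-1])
E
python3 - <<'E'
from h import *
o=st(); print(o)
print(viewer.calibration("top")); 
ims=[]
for c in ("top","scene"):
    im,d=viewer.grab_frame(c); np.savez(f"{c}.npz",im=im,d=d); ims.append(im); save(c+"0",im)
    for n in ("cylinder","stand","clip_rear","clip_front","cradle","lower_here","pin"):
        try: L=nets.look_for(n,c)
        except Exception as e: print(n,e); continue
        print(c,n,[(np.round(x["location"],3).tolist(),round(x["score"],2),pix(c,x["location"]).round().tolist()[0]) for x in L])
E
```

```text
{'clock': 0.0, 'joints': array([-1.3180949 ,  0.47779876,  0.02231033,  1.55645138, -0.01151195,
        1.10932084, -0.08307525]), 'qvel': array([-0.00020014, -0.00072743,  0.00114028,  0.00123701, -0.00100632,
        0.00159576,  0.00098328]), 'tau': array([ 3.14358749e-04, -5.96452045e+01,  1.60806801e+00, -2.81194353e+01,
        1.25037198e-02,  9.45434149e-03, -3.76657809e-06]), 'tcp_pos': array([0.23807342, 0.63097967, 0.23032608]), 'orientation': array([ 0.2816007 ,  1.55242082, -0.28450044]), 'contact_force': array([ 0.65549699, -0.12075209,  0.6316606 ]), 'moment': array([ 0.03647185, -0.01670711,  0.06463871]), 'grip_width': 0.08503694580097192}
{'mtx': array([[441.81900809,   0.        , 315.8208422 ],
       [  0.        , 441.81900809, 233.59428411],
       [  0.        ,   0.        ,   1.        ]]), 'world_to_cam': array([[ 0.00771795, -0.99987085, -0.01409666, -0.01711433],
       [ 0.98300051,  0.00500016,  0.18353475, -0.61253143],
       [-0.18344056, -0.01527354,  0.98291214, -0.82263214],
       [ 0.        ,  0.        ,  0.        ,  1.        ]])}
top cylin
[... 292 characters left out ...]
-0.194, 0.011], 0.6, [403.0, 241.0])]
top cradle [([0.55, 0.147, 0.006], 0.91, [239.0, 267.0])]
top lower_here [([0.607, -0.197, 0.006], 0.75, [404.0, 241.0])]
top pin [([0.607, -0.192, 0.011], 0.15, [402.0, 241.0])]
scene cylinder [([0.566, 0.155, 0.058], 0.62, [391.0, 227.0])]
scene stand [([0.65, -0.192, 0.008], 0.59, [255.0, 262.0])]
scene clip_rear [([0.562, 0.144, 0.006], 0.68, [386.0, 239.0]), ([0.648, -0.192, 0.009], 0.62, [255.0, 261.0])]
scene clip_front [([0.649, -0.194, 0.01], 0.63, [254.0, 261.0])]
scene cradle [([0.563, 0.146, 0.01], 0.88, [386.0, 239.0])]
scene lower_here [([0.649, -0.191, 0.005], 0.92, [255.0, 262.0])]
scene pin [([0.563, 0.159, 0.053], 0.18, [393.0, 228.0])]
```

View pics/top0.png

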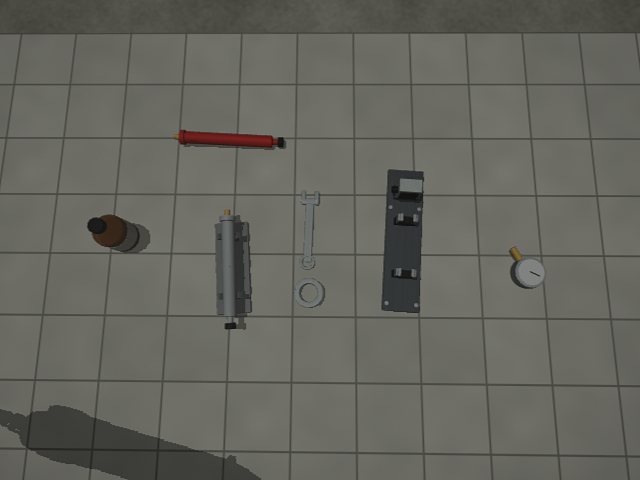

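View pics/scene0.png

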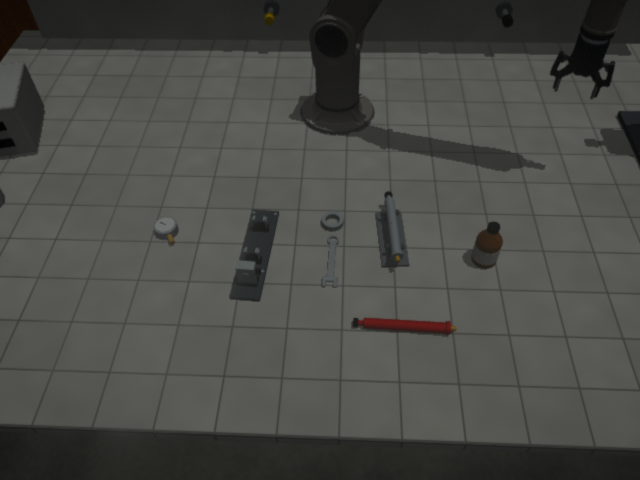

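The top view shows two candidates: the stainless cylinder in the cradle at (229,268), nozzle up at (227,212), and the red look-alike lying on the bench at (228,140). I choose the stainless one. The stand runs from (402,312) to (405,170), with the port at its upper end (410,188).

```bash
cat > m.py <<'E'
from h import *
def line(P):  # mean, yaw of principal xy axis (pointing +x)
    c=P.mean(0); d=np.linalg.svd(P[:,:2]-c[:2],full_matrices=False)[2][0]; d*=np.sign(d[0])
    return c,d
E
python3 - <<'E'
from m import *
o=st(); print(R.from_rotvec(o["orientation"]).as_matrix().round(3))
for c in("top","scene"):
    z=np.load(c+".npz"); im,d=z["im"],z["d"]; A=pts(c,d,np.ones(d.shape,bool))
    B=A[(abs(A[:,0]-.55)<.02+.2)&(abs(A[:,1])<.45)]
    print(c,"bench z",np.median(B[:,2]))
    # cylinder: top band of tube
    C=A[(A[:,0]>.36)&(A[:,0]<.72)&(abs(A[:,1]-.155)<.06)&(A[:,2]>.05)&(A[:,2]<.075)]
    for _ in range(3):
        m,dd=line(C); s=(C[:,:2]-m[:2])@dd; t=(C[:,:2]-m[:2])@[-dd[1],dd[0]]; C=C[abs(t)<.014]
    print("cyl",m.round(4),"yaw",np.arctan2(dd[1],dd[0]).round(4),"s",(m[:2]+dd*s.min()).round(4),(m[:2]+dd*s.max()).round(4),"ztop",np.percentile(C[:,2],95),len(C))
    S=A[(A[:,0]>.4)&(A[:,0]<.85)&(abs(A[:,1]+.19)<.08)&(A[:,2]>.005)]
    Pl=S[(S[:,2]<.015)]
    rc=cv2.minAreaRect((Pl[:,:2]*1000).astype(np.float32)); print("plate",rc,len(Pl))
    H=S[(S[:,2]>.03)]
    for lo,hi in((.4,.6),(.6,.66),(.66,.7),(.7,.8)):
        Q=H[(H[:,0]>lo)&(H[:,0]<hi)]
        if len(Q): print(lo,Q.min(0).round(3),Q.max(0).round(3),np.median(Q,0).round(3),len(Q))
im=np.load("top.npz")["im"]
a=cv2.resize(im[190:340,190:270],None,fx=4,fy=4,interpolation=2); b=cv2.resize(im[160:310,370:450],None,fx=4,fy=4,interpolation=2)
save("crop1",np.clip(np.hstack([a,b]).astype(float)*1.6,0,255).astype(np.uint8))
E
```

```text
[[ 0.     0.353  0.936]
 [ 0.     0.936 -0.353]
 [-1.     0.    -0.   ]]
top bench z 0.0012059636576979829
cyl [0.5433 0.1594 0.0571] yaw 0.0695 s [0.4269 0.1513] [0.6634 0.1678] ztop 0.06143725828884801 1384
plate ((631.4216918945312, -187.4746551513672), (149.695556640625, 436.92828369140625), 88.24717712402344) 4229
0.4 [ 0.529 -0.208  0.03 ] [ 0.546 -0.166  0.063] [ 0.537 -0.189  0.041] 179
0.6 [ 0.638 -0.216  0.03 ] [ 0.655 -0.175  0.062] [ 0.646 -0.196  0.038] 187
0.66 [ 0.691 -0.221  0.03 ] [ 0.7   -0.177  0.077] [ 0.694 -0.199  0.065] 203
0.7 [ 0.7   -0.222  0.033] [ 0.723 -0.165  0.078] [ 0.71  -0.193  0.073] 306
scene bench z -0.0010976620537652157
cyl [0.5562 0.1587 0.0553] yaw 0.0697 s [0.4309 0.15  ] [0.6675 0.1665] ztop 0.06034320121151215 537
plate ((623.0774536132812, -189.46878051757812), (146.8254852294922, 420.7944030761719), 85.60831451416016) 1605
0.4 [ 0.53  -0.211  0.03 ] [ 0.552 -0.17   0.062] [ 0.543 -0.188  0.042] 100
0.6 [ 0.64  -0.218  0.03 ] [ 0.659 -0.176  0.062] [ 0.651 -0.199  0.037] 117
0.66 [ 0.66  -0.221  0.037] [ 0.7   -0.178  0.075] [ 0.699 -0.204  0.07 ] 19
0.7 [ 0.7   -0.225  0.03 ] [ 0.73  -0.168  0.077] [ 0.721 -0.198  0.063] 372
```

View pics/crop1.png

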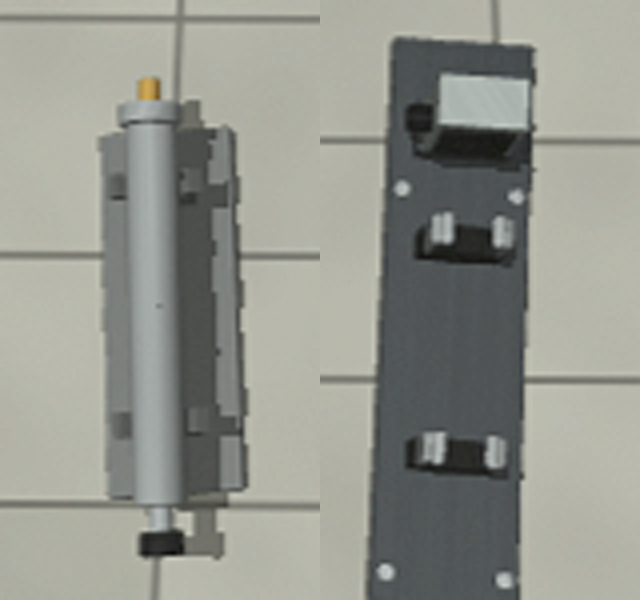

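The crop confirms stainless tube, brass nozzle towards +x. Estimates: cylinder (0.5526, 0.159), yaw +0.07; stand about (0.593, -0.192), yaw about -0.07. Turning and travelling at height over the cylinder.

```bash
python3 -m pendant '[85,0,0,0,-0.144,85,0,0,0,-0.144,85,0,0,0,-0.144,85,0,-41,23.4,0,85,0,-41,23.4,0,85,0,-41,23.4,0,85,0,-41,23.4,0,85,0,-41,23.4,0,85,0,-41,23.4,0,85,0,-41,23.4,0,85,0,-41,23.4,0,85,0,-41,23.4,0,85,0,-41,23.4,0,85,0,-41,23.4,0,85,0,-41,23.4,0,85,0,0,0,0,85,0,0,0,0]' 60
python3 - <<'E'
from m import *
o=st(); M=R.from_rotvec(o["orientation"]).as_matrix(); print(o["clock"],o["tcp_pos"].round(4),M.round(3).tolist())
K,W,c=cal("wrist"); im,d=viewer.grab_frame("wrist"); np.savez("w1.npz",im=im,d=d,W=W,K=K); save("w1",im); print(K.round(1).tolist(),W.round(4).tolist(),[k for k in c])
for n in("cylinder",):
    for q in nets.look_for(n,"wrist")[:2]: print(n,q)
E
```

```text
clock: 2.92
tcp_pos: [0.5531, 0.1614, 0.2312]
orientation: [-0.056, 1.57, 0.056]
contact_force: [-0.4, -0.1, 0.5]
grip_width: 0.0852
2.925 [0.5531 0.1614 0.2312] [[-0.0, -0.071, 0.997], [0.001, 0.997, 0.071], [-1.0, 0.001, -0.0]]
[[371.6, 0.0, 325.0], [0.0, 371.6, 237.3], [0.0, 0.0, 1.0]] [[-0.071, 0.9975, 0.0001, -0.122], [-0.9582, -0.0682, -0.278, 0.5768], [-0.2773, -0.0198, 0.9606, -0.2222], [0.0, 0.0, 0.0, 1.0]] ['mtx', 'world_to_cam']
cylinder {'location': [0.817, 0.0729, 0.0165], 'score': 0.54}
```

View pics/w1.png

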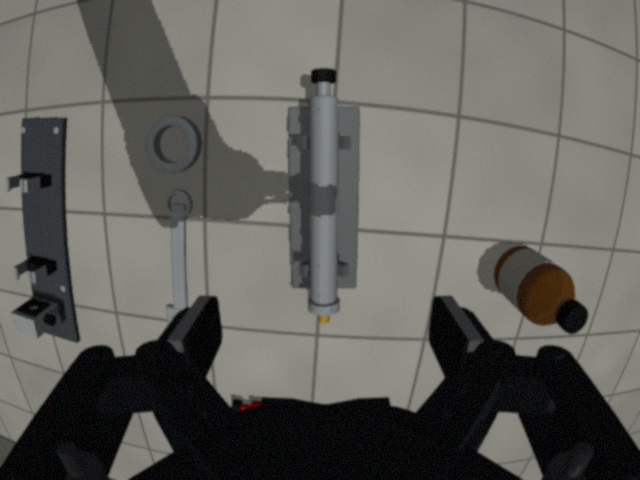

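The wrist view shows the cylinder upright at centre: knob end at (323,70), nozzle tip at (324,321). The fingers straddle it, and the stand is at the left edge.

```bash
cat >> h.py <<'E'
def wray(K,uv):
    uv=np.atleast_2d(uv).astype(float); a=(uv-[K[0,2],K[1,2]])/K[0,0]; th=np.hypot(a[:,0],a[:,1]); s=np.sinc(th/np.pi)
    return np.c_[a[:,0]/th*np.sin(th),-a[:,1]/th*np.sin(th),-np.cos(th)]
def wplane(K,W,uv,z):
    d=wray(K,uv)@W[:3,:3]; c=-W[:3,:3].T@W[:3,3]; return c+d*((z-c[2])/d[:,2])[:,None]
def wpts(K,W,depth,mask):
    v,u=np.nonzero(mask&(depth>0)); d=wray(K,np.c_[u,v]); d=d/-d[:,2:]*depth[v,u][:,None]
    return (d-W[:3,3])@W[:3,:3], np.c_[u,v]
E
python3 - <<'E'
from m import *
z=np.load("w1.npz"); K,W,d=z["K"],z["W"],z["d"]
A,uv=wpts(K,W,d,np.ones(d.shape,bool))
print("bench",np.median(A[(uv[:,0]>240)&(uv[:,0]<280)&(uv[:,1]<250)],0))
C=A[(A[:,0]>.4)&(A[:,0]<.7)&(abs(A[:,1]-.158)<.05)&(A[:,2]>.052)&(A[:,2]<.075)]
for _ in range(3):
    m,dd=line(C); t=(C[:,:2]-m[:2])@[-dd[1],dd[0]]; C=C[abs(t)<.013]
s=(C[:,:2]-m[:2])@dd
print("cyl",m,np.arctan2(dd[1],dd[0]),(m[:2]+dd*s.min()),(m[:2]+dd*s.max()),len(C),np.percentile(C[:,2],90))
k,n=wplane(K,W,[[323,69],[324,322]],.046); print(k,n,(k*114+n*124)/238)
S=A[(A[:,0]>.4)&(A[:,0]<.85)&(abs(A[:,1]+.19)<.06)&(A[:,2]>.04)]
for lo,hi in((.5,.58),(.6,.665),(.67,.75)):
    Q=S[(S[:,0]>lo)&(S[:,0]<hi)]
    if len(Q): print(lo,Q.min(0).round(3),Q.max(0).round(3),len(Q))
E
```

```text
bench [ 4.77597826e-01  9.02488153e-02 -7.52351375e-05]
cyl [0.54006019 0.1593378  0.05666816] 0.07362637481687882 [0.42616659 0.15093704] [0.66175921 0.16831429] 5805 0.058965090450771175
[0.42599408 0.1509394  0.046     ] [0.66515361 0.16870757 0.046     ] [0.5505982  0.16019676 0.046     ]
0.5 [ 0.528 -0.21   0.04 ] [ 0.546 -0.169  0.06 ] 306
0.6 [ 0.638 -0.217  0.04 ] [ 0.656 -0.176  0.061] 282
0.67 [ 0.691 -0.225  0.04 ] [ 0.724 -0.165  0.075] 1149
```

```bash
python3 -m pendant '[85,40,-1.1,-2.7,0,85,50,0,0,0,85,50,0,0,0,85,40,0,0,0,85,23,0,0,0,85,0,0,0,0,20,0,0,0,0,20,0,0,0,0,20,0,0,0,0,20,0,0,0,0,20,0,0,0,0,20,0,0,0,0]' 100
python3 -m pendant '[20,0,0,0,0,20,0,0,0,0,20,0,0,0,0]' 100
```

```text
clock: 4.53
tcp_pos: [0.5513, 0.1598, 0.0295]
orientation: [-0.055, 1.569, 0.056]
contact_force: [-2.5, 0.3, 7.2]
grip_width: 0.0233
clock: 4.9
tcp_pos: [0.5513, 0.1598, 0.0295]
orientation: [-0.055, 1.569, 0.057]
contact_force: [-1.5, -0.3, 6.2]
grip_width: 0.0231
```

```bash
python3 -m pendant '[20,-3,0,0,0,20,-10,0,0,0,20,-20,0,0,0,20,-20,0,0,0,20,0,0,0,0]' 100
python3 - <<'E'
from m import *
o=st(); print(o["contact_force"],o["moment"],o["tcp_pos"],o["grip_width"])
K,W,c=cal("wrist"); im,d=viewer.grab_frame("wrist"); np.savez("w2.npz",im=im,d=d,W=W,K=K); save("w2",im)
A,uv=wpts(K,W,d,np.ones(d.shape,bool))
C=A[(A[:,0]>.4)&(A[:,0]<.53)&(abs(A[:,1]-.158)<.05)&(A[:,2]>.08)]
for _ in range(3):
    m,dd=line(C); t=(C[:,:2]-m[:2])@[-dd[1],dd[0]]; C=C[abs(t)<.013]
s=(C[:,:2]-m[:2])@dd
print(m,np.arctan2(dd[1],dd[0]),m[:2]+dd*s.min())
for a in np.arange(s.min(),s.max(),.02):
    q=C[(s>=a)&(s<a+.02)]; print(round(a,3),np.percentile(q[:,2],[50,90,97]).round(4),len(q))
E
```

```text
clock: 5.52
tcp_pos: [0.5519, 0.1598, 0.0829]
orientation: [-0.055, 1.567, 0.057]
contact_force: [0.2, 0.0, -2.9]
grip_width: 0.0228
[ 0.19782109  0.02565988 -2.89365711] [-0.06508559 -0.05079977  0.02654063] [0.55190512 0.15978462 0.08294078] 0.022801617026240152
[0.4850926  0.15537115 0.10903046] 0.07433943949392424 [0.43452033 0.15160469]
-0.051 [0.1048 0.1102 0.1115] 2442
-0.031 [0.1101 0.1119 0.1125] 4762
-0.011 [0.1102 0.1119 0.1124] 4815
0.009 [0.1103 0.112  0.1125] 4455
0.029 [0.1103 0.112  0.1125] 3132
```

View pics/w2.png

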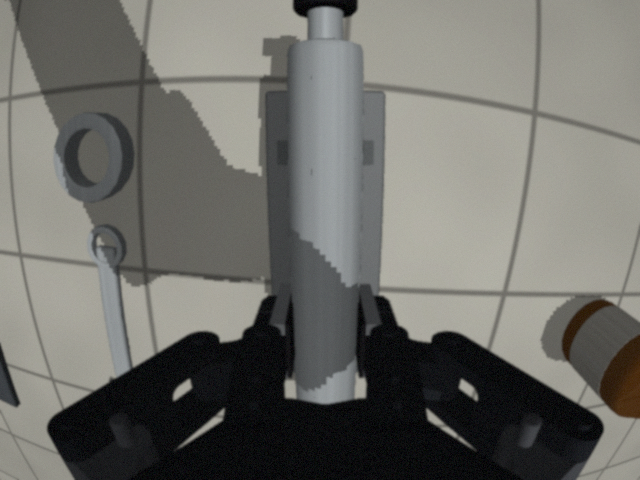

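Held level: the top line is constant at 0.1125, so the axis is TCP +16.5 mm, and the weight reads 2.9 N. Next, towards the stand, stopping short for a close look.

```bash
python3 -m pendant '[20,-20,0,0,0,20,-20,0,0,0,20,-10,0,0,0.07,20,0,0,0,0.0745,20,0,-20,4,0,20,0,-32,5,0,20,0,-32,5,0,20,0,-32,5,0,20,0,-32,5,0,20,0,-32,5,0,20,0,-32,5,0,20,0,-26,4,0,20,0,0,0,0,20,0,0,0,0]' 100
python3 - <<'E'
from m import *
o=st(); print(o["tcp_pos"],R.from_rotvec(o["orientation"]).as_matrix().round(4).tolist(),o["grip_width"],o["contact_force"])
K,W,c=cal("wrist"); im,d=viewer.grab_frame("wrist"); np.savez("w3.npz",im=im,d=d,W=W,K=K); save("w3",im)
A,uv=wpts(K,W,d,np.ones(d.shape,bool))
S=A[(A[:,0]>.4)&(A[:,0]<.8)&(abs(A[:,1]+.19)<.06)]; 
for lo,hi,zl in((.5,.58,.04),(.61,.665,.04),(.67,.77,.045),(.67,.77,.068)):
    Q=S[(S[:,0]>lo)&(S[:,0]<hi)&(S[:,2]>zl)]
    if len(Q): print(lo,Q.min(0).round(4),Q.max(0).round(4),Q.mean(0).round(4),len(Q))
P=S[(S[:,2]>.007)&(S[:,2]<.013)]
rc=cv2.minAreaRect((P[:,:2]*1000).astype(np.float32)); print("plate",rc,len(P))
E
```

```text
clock: 7.32
tcp_pos: [0.5705, -0.0809, 0.1306]
orientation: [0.058, 1.571, -0.057]
contact_force: [0.1, 0.7, -1.9]
grip_width: 0.0234
[ 0.57048775 -0.08092539  0.13061828] [[-0.0014, 0.0732, 0.9973], [0.0003, 0.9973, -0.0732], [-1.0, 0.0002, -0.0014]] 0.023402778396601456 [ 0.12519995  0.71168108 -1.86023974]
0.5 [ 0.5284 -0.211   0.0401] [ 0.5693 -0.13    0.2335] [ 0.5539 -0.1424  0.1965] 5580
0.61 [ 0.6375 -0.2172  0.0402] [ 0.6475 -0.2067  0.059 ] [ 0.6406 -0.2136  0.0501] 117
0.67 [ 0.6909 -0.2163  0.045 ] [ 0.7216 -0.1717  0.0744] [ 0.705  -0.1877  0.0634] 272
0.67 [ 0.6967 -0.206   0.0685] [ 0.7216 -0.1785  0.0744] [ 0.7074 -0.1882  0.0726] 132
plate ((561.1986694335938, -191.3525390625), (76.69719696044922, 197.66004943847656), 86.0556411743164) 18312
```

View pics/w3.png

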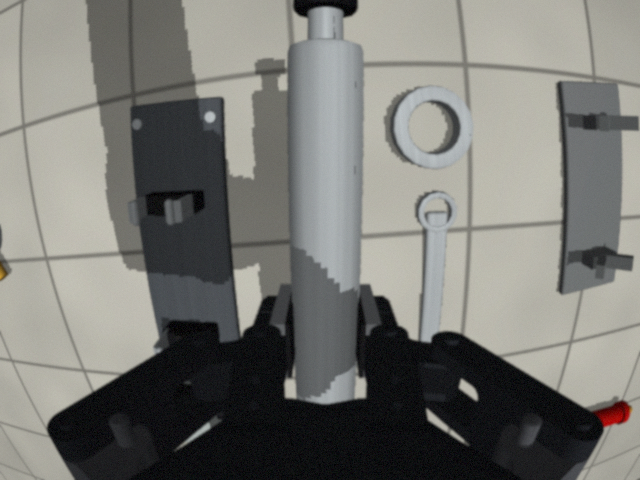

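Stand (0.592, -0.1933), yaw -0.068; the plate rectangle (76.7 mm wide) and clip midpoints agree within about 1 mm. Moving above the clips.

```bash
python3 -m pendant '[20,0,-30,2,0,20,0,-30,2,0,20,0,-30,2,0,20,0,-20.5,2.4,0,20,20,0,0,0,20,20,0,0,0,20,15,0,0,0,20,0,0,0,0,20,0,0,0,0]' 100
python3 - <<'E'
from m import *
o=st(); print(o["tcp_pos"],R.from_rotvec(o["orientation"]).as_matrix().round(4).tolist(),o["grip_width"],o["contact_force"],o["moment"])
S0=np.array([.592,-.1933]); a=-.068; ex=np.array([np.cos(a),np.sin(a)]); ey=np.array([-ex[1],ex[0]])
def stf(P): q=P[:,:2]-S0; return np.c_[q@ex,q@ey,P[:,2]]
print("tcp in stand",stf(o["tcp_pos"][None]))
K,W,c=cal("wrist"); im,d=viewer.grab_frame("wrist"); np.savez("w4.npz",im=im,d=d,W=W,K=K); save("w4",im)
A,uv=wpts(K,W,d,np.ones(d.shape,bool)); Aw=stf(A)
im,d=viewer.grab_frame("top"); np.savez("t4.npz",im=im,d=d); save("t4",im); At=stf(pts("top",d,np.ones(d.shape,bool)))
for n,B in(("wrist",Aw),("top",At)):
    C=B[(B[:,0]>-.12)&(B[:,0]<.08)&(abs(B[:,1])<.02)&(B[:,2]>.083)&(B[:,2]<.11)&(abs(B[:,0]+.022)>.05)]
    if len(C)>50:
        for _ in range(3):
            m,dd=line(C); t=(C[:,:2]-m[:2])@[-dd[1],dd[0]]; C=C[abs(t)<.013]
        s=C[:,0]; print(n,m.round(4),"ang",np.arctan2(dd[1],dd[0]).round(4),s.min().round(4),s.max().round(4),len(C),np.percentile(C[:,2],95))
    P=B[(abs(B[:,1])<.02)&(B[:,2]>.066)&(B[:,2]<.08)&(B[:,0]>.09)&(B[:,0]<.18)]
    if len(P): print(" port",P.min(0).round(4),P.max(0).round(4),len(P))
    for x in(-.055,.055):
        L=B[(abs(B[:,0]-x)<.009)&(abs(B[:,1])<.03)&(B[:,2]>.045)&(B[:,2]<.064)]
        if len(L): print(" lips",x,L.min(0).round(4),L.max(0).round(4),len(L))
E
```

```text
clock: 8.5
tcp_pos: [0.5721, -0.1914, 0.0768]
orientation: [0.057, 1.569, -0.057]
contact_force: [0.9, -0.3, -3.4]
grip_width: 0.0232
[ 0.57207916 -0.19142023  0.07684792] [[0.0009, 0.0729, 0.9973], [-0.0001, 0.9973, -0.0729], [-1.0, -0.0, 0.0009]] 0.023246620824659822 [ 0.87548766 -0.28390475 -3.42049115] [-0.03446629 -0.02021604  0.06244257]
tcp in stand [[-0.02000253  0.00052185  0.07684792]]
wrist [-0.0959  0.0012  0.1036] ang -0.0055 -0.12 -0.072 11369 0.10636400105182804
 lips -0.055 [-0.062  -0.0202  0.045 ] [-0.0473  0.0194  0.0593] 462
 lips 0.055 [ 0.0476 -0.0204  0.0451] [0.054  0.0194 0.0564] 139
top [-0.0331  0.0066  0.1042] ang 0.0146 -0.1199 0.0787 571 0.10883782052264213
 port [ 0.1008 -0.02    0.0663] [0.13   0.0198 0.079 ] 290
 lips -0.055 [-0.0622  0.0112  0.0497] [-0.0478  0.0208  0.0621] 48
 lips 0.055 [0.0479 0.0119 0.047 ] [0.0622 0.0209 0.0612] 45
```

View pics/w4.png

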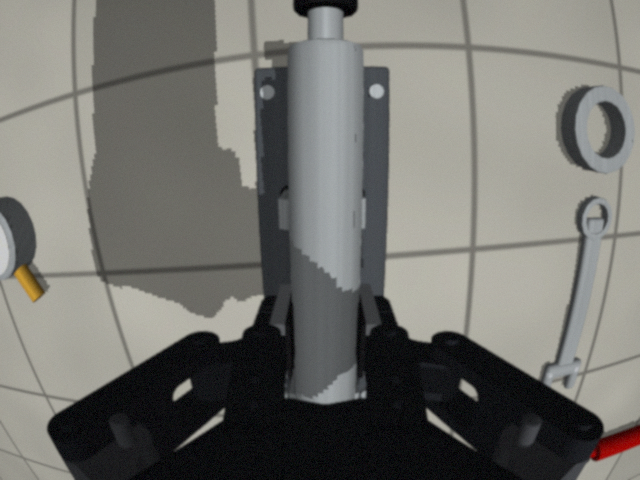

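View: the tube is centred over the stand, lips visible both sides at (284,210) and (362,210). Lip midpoint is y≈-0.4 mm, the tube at about +0.8 mm, angle -0.005. I correct by -1 mm, turn slightly, back off 3 mm and lower to just above the lips.

```bash
python3 -m pendant '[20,0,-1.1,-3,-0.005,20,8,0,0,0,20,8,0,0,0,20,6,0,0,0,20,3,0,0,0,20,0,0,0,0,20,0,0,0,0]' 120
python3 -m pendant '[20,1,0,0,0,20,1,0,0,0,20,0,0,0,0]'
```

```text
clock: 9.48
tcp_pos: [0.5686, -0.1925, 0.0515]
orientation: [0.054, 1.57, -0.054]
contact_force: [1.2, 0.2, -3.1]
grip_width: 0.0229
clock: 9.85
tcp_pos: [0.5684, -0.1923, 0.0492]
orientation: [0.054, 1.57, -0.054]
contact_force: [0.1, 0.2, -3.8]
grip_width: 0.0232
```

```bash
for i in 1 ; do python3 -m pendant '[20,1,0,0,0,20,1,0,0,0,20,0,0,0,0]'; done
python3 -m pendant '[20,1,0,0,0,20,1,0,0,0,20,0,0,0,0]'
```

```text
clock: 10.22
tcp_pos: [0.5689, -0.1925, 0.0477]
orientation: [0.053, 1.569, -0.054]
contact_force: [-0.9, 0.4, 0.8]
grip_width: 0.023
clock: 10.6
tcp_pos: [0.5693, -0.1926, 0.046]
orientation: [0.053, 1.568, -0.054]
contact_force: [-0.2, -0.4, 4.6]
grip_width: 0.0224
```

Contact at axis about 64.5 mm, as expected. Stand load is now about 8 N.

```bash
python3 -m pendant '[20,1,0,0,0,20,1,0,0,0,20,0,0,0,0]'
python3 -m pendant '[20,1,0,0,0,20,1,0,0,0,20,0,0,0,0]'
```

```text
clock: 10.98
tcp_pos: [0.5697, -0.1926, 0.0441]
orientation: [0.053, 1.568, -0.054]
contact_force: [-0.1, 0.6, 5.9]
grip_width: 0.0228
clock: 11.35
tcp_pos: [0.5698, -0.1926, 0.0422]
orientation: [0.053, 1.567, -0.054]
contact_force: [0.4, -0.3, 5.9]
grip_width: 0.0228
```

```bash
python3 -m pendant '[20,1,0,0,0,20,1,0,0,0,20,0,0,0,0]'
```

```text
clock: 11.72
tcp_pos: [0.5698, -0.1925, 0.04]
orientation: [0.053, 1.567, -0.054]
contact_force: [1.3, -0.8, 4.4]
grip_width: 0.0229
```

```bash
python3 -m pendant '[20,1,0,0,0,20,1,0,0,0,20,0,0,0,0]'
python3 -m pendant '[20,1,0,0,0,20,1,0,0,0,20,0,0,0,0]'
```

```text
clock: 12.1
tcp_pos: [0.5683, -0.1923, 0.0368]
orientation: [0.054, 1.57, -0.054]
contact_force: [3.0, -1.8, -1.3]
grip_width: 0.0228
clock: 12.48
tcp_pos: [0.5673, -0.1922, 0.0344]
orientation: [0.054, 1.572, -0.054]
contact_force: [1.5, -0.6, -4.6]
grip_width: 0.0227
```

```bash
python3 -m pendant '[20,1,0,0,0,20,1,0,0,0,20,0,0,0,0]'
```

```text
clock: 12.85
tcp_pos: [0.5677, -0.1922, 0.0328]
orientation: [0.054, 1.572, -0.054]
contact_force: [-1.4, -0.9, -5.6]
grip_width: 0.0225
```

```bash
python3 -m pendant '[20,1,0,0,0,20,0.5,0,0,0,20,0,0,0,0]'
```

```text
clock: 13.22
tcp_pos: [0.5685, -0.1923, 0.0318]
orientation: [0.054, 1.57, -0.054]
contact_force: [0.3, -0.4, -3.7]
grip_width: 0.0229
```

```bash
python3 -m pendant '[20,0.5,0,0,0,20,0.5,0,0,0,20,0,0,0,0,20,0,0,0,0]'
```

```text
clock: 13.72
tcp_pos: [0.569, -0.1925, 0.0312]
orientation: [0.053, 1.569, -0.054]
contact_force: [-0.7, -0.5, 1.7]
grip_width: 0.0226
```

Axis at 47.7 mm, rubber stiffness felt (about 9 N/mm): home. Now sliding towards the port.

```bash
python3 -m pendant '[20,0,0,1,0,20,0,0,1,0,20,0,0,1,0,20,0,0,1,0,20,0,0,0,0]'
```

```text
clock: 14.35
tcp_pos: [0.5706, -0.1926, 0.0306]
orientation: [0.054, 1.574, -0.053]
contact_force: [-6.6, 0.8, 7.7]
grip_width: 0.023
```

```bash
python3 -m pendant '[20,0,0,1.5,0,20,0,0,1.5,0,20,0,0,1.5,0,20,0,0,1.5,0,20,0,0,0,0]'
```

```text
clock: 14.98
tcp_pos: [0.5763, -0.193, 0.0306]
orientation: [0.055, 1.574, -0.053]
contact_force: [-6.7, 0.0, 8.5]
grip_width: 0.0232
```

```bash
python3 -m pendant '[20,-0.5,0,1.5,0,20,0,0,1.5,0,20,0,0,1.5,0,20,0,0,1.5,0,20,0,0,0,0]'
```

```text
clock: 15.6
tcp_pos: [0.5823, -0.1934, 0.0308]
orientation: [0.055, 1.574, -0.053]
contact_force: [-5.6, 0.2, 6.7]
grip_width: 0.0229
```

```bash
python3 -m pendant '[20,0,0,1.5,0,20,0,0,1.5,0,20,0,0,1,0,20,0,0,0,0]'
```

```text
clock: 16.1
tcp_pos: [0.5861, -0.1937, 0.0308]
orientation: [0.055, 1.575, -0.053]
contact_force: [-6.6, 0.8, 6.2]
grip_width: 0.0227
```

```bash
python3 -m pendant '[20,0,0,1,0,20,0,0,1,0,20,0,0,1,0,20,0,0,0,0]'
```

```text
clock: 16.6
tcp_pos: [0.5887, -0.1938, 0.0308]
orientation: [0.055, 1.575, -0.053]
contact_force: [-7.0, 2.1, 6.9]
grip_width: 0.0227
```

```bash
python3 -m pendant '[20,0,0,1,0,20,0,0,1,0,20,0,0,1,0,20,0,0,0,0]'
```

```text
clock: 17.1
tcp_pos: [0.5916, -0.194, 0.0308]
orientation: [0.055, 1.576, -0.053]
contact_force: [-8.2, 0.8, 7.5]
grip_width: 0.0228
```

```bash
python3 -m pendant '[20,0,0,1,0,20,0,0,1,0,20,0,0,0,0]'
```

```text
clock: 17.48
tcp_pos: [0.5935, -0.1942, 0.0307]
orientation: [0.055, 1.576, -0.053]
contact_force: [-8.0, 0.9, 8.1]
grip_width: 0.0232
```

```bash
python3 -m pendant '[20,-0.3,0,1,0,20,0,0,1,0,20,0,0,0,0]'
```

```text
clock: 17.85
tcp_pos: [0.5946, -0.1943, 0.0308]
orientation: [0.055, 1.577, -0.053]
contact_force: [-8.7, 0.8, 7.5]
grip_width: 0.023
```

```bash
python3 -m pendant '[20,0,0,1,0,20,0,0,1,0,20,0,0,0,0]'
```

```text
clock: 18.23
tcp_pos: [0.595, -0.1943, 0.0306]
orientation: [0.056, 1.581, -0.053]
contact_force: [-13.7, 2.4, 11.3]
grip_width: 0.0227
```

Run:
```python
from m import *
im,d=viewer.grab_frame("top"); save("t5",im)
im2,d2=viewer.grab_frame("scene"); save("s5",im2)
a=cv2.resize(im[160:260,370:470],(600,600),interpolation=2)
save("crop5",np.clip(a.astype(float)*1.6,0,255).astype(np.uint8))
```

```text
(no output)
```

View pics/crop5.png

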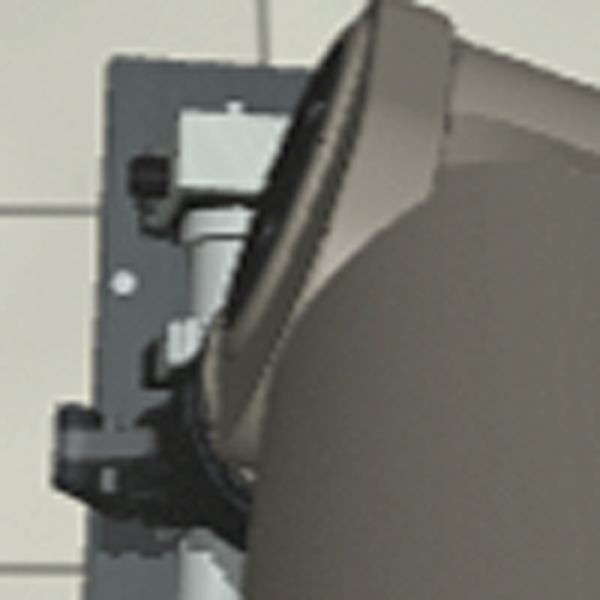

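The crop shows the collar against the port face at (215,215) and the pin's tip out of the block's back at (235,105). The force jumped 5 N within 0.4 mm (rubber face), and the collar is at about 102 mm against the port measured at about 101. I'll unload gently and release.

```bash
python3 -m pendant '[20,-0.6,0,0,0,20,-0.4,0,-1,0,20,0,0,-1,0,20,0,0,0,0]'
```

```text
clock: 18.82
tcp_pos: [0.595, -0.1943, 0.0311]
orientation: [0.055, 1.577, -0.053]
contact_force: [-6.0, -0.4, 0.8]
grip_width: 0.0229
```

```bash
python3 -m pendant '[24,0,0,0,0,28,0,0,0,0,34,0,0,0,0,44,0,0,0,0,50,0,0,0,0,50,0,0,0,0,50,0,0,0,0]' 20
```

```text
clock: 19.7
tcp_pos: [0.5984, -0.1944, 0.0326]
orientation: [0.054, 1.57, -0.054]
contact_force: [0.4, -0.4, 0.7]
grip_width: 0.0497
```

```bash
python3 -m pendant '[50,10,0,0,0,50,-10,0,0,0,50,-20,0,0,0,50,-30,0,0,0,50,-40,0,0,0,50,-50,0,0,0,50,-50,0,0,0,50,0,0,0,0]' | head -0; echo skip
```

```text
skipException ignored on flushing sys.stdout:
BrokenPipeError: [Errno 32] Broken pipe
```

The first row of that move was a typo: 10 mm down instead of up. Plate clearance was enough for it. Checking the state.

```bash
python3 -m pendant '[50,0,40,-50,0,50,0,50,-50,0,50,0,50,-50,0,50,0,0,0,0]'
python3 - <<'E'
from m import *
im,d=viewer.grab_frame("top"); save("t6",im)
S0=np.array([.592,-.1933]); a=-.068; ex=np.array([np.cos(a),np.sin(a)]); ey=np.array([-ex[1],ex[0]])
P=pts("top",d,np.ones(d.shape,bool)); q=P[:,:2]-S0; B=np.c_[q@ex,q@ey,P[:,2]]
C=B[(B[:,0]>-.11)&(B[:,0]<.095)&(abs(B[:,1])<.02)&(B[:,2]>.054)&(B[:,2]<.07)&(abs(abs(B[:,0])-.055)>.012)]
for _ in range(3):
    m,dd=line(C); t=(C[:,:2]-m[:2])@[-dd[1],dd[0]]; C=C[abs(t)<.012]
print(m,np.arctan2(dd[1],dd[0]),len(C),[np.percentile(C[(C[:,0]>lo)&(C[:,0]<lo+.035)][:,2],80) for lo in(-.1,-.04,0,.06)])
a=cv2.resize(im[160:260,370:470],(600,600),interpolation=2); save("crop6",np.clip(a.astype(float)*1.6,0,255).astype(np.uint8))
E
```

```text
clock: 21.2
tcp_pos: [0.4669, -0.0545, 0.2226]
orientation: [0.051, 1.572, -0.048]
contact_force: [0.8, -0.0, -0.2]
grip_width: 0.0503Traceback (most recent call last):
  File "<stdin>", line 8, in <module>
    return _quantile_unchecked(
        a, q, axis, out, overwrite_input, method, keepdims, weights)
    return _ureduce(a,
                    func=_quantile_ureduce_func,
    ...<5 lines>...
                    overwrite_input=overwrite_input,
                    method=method)
    r = func(a, **kwargs)
    result = _quantile(arr,
                       quantiles=q,
    ...<2 lines>...
                       out=out,
                       weights=wgt)
    slices_having_nans = np.isnan(arr[-1, ...])
                                  ~~~^^^^^^^^^
IndexError: index -1 is out of bounds for axis 0 with size 0
```

Run:
```python
from m import *
S0=np.array([.592,-.1933]); a=-.068; ex=np.array([np.cos(a),np.sin(a)]); ey=np.array([-ex[1],ex[0]])
K,W,_=cal("wrist"); w,dw=viewer.grab_frame("wrist"); s,ds=viewer.grab_frame("scene"); im,d=viewer.grab_frame("top")
for n,P in(("wrist",wpts(K,W,dw,dw>0)[0]),("scene",pts("scene",ds,ds>0)),("top",pts("top",d,d>0))):
    q=P[:,:2]-S0; B=np.c_[q@ex,q@ey,P[:,2]]
    C=B[(B[:,0]>-.1)&(B[:,0]<.095)&(abs(B[:,1])<.02)&(B[:,2]>.052)&(B[:,2]<.07)&(abs(abs(B[:,0])-.055)>.012)]
    if len(C)<30: print(n,len(C)); continue
    m,dd=line(C); print(n,m.round(4),np.arctan2(dd[1],dd[0]).round(4),C[:,0].min(),C[:,0].max(),len(C),[np.percentile(C[abs(C[:,0]-x)<.02][:,2],95).round(4) for x in(-.08,0,.08) if (abs(C[:,0]-x)<.02).sum()>5])
a=cv2.resize(im[160:310,360:440],(320,600),interpolation=2); c=cv2.resize(w,(480,360)); e=cv2.resize(s[200:310,215:295],(480,600)[:1]+(240,) if 0 else (330,240),interpolation=2)
cv=np.zeros((600,800,3),np.uint8); cv[:,:320]=a; cv[:360,320:]=c; cv[360:,320:650]=e
save("chk6",np.clip(cv.astype(float)*1.5,0,255).astype(np.uint8))
```

```text
wrist [-0.055   0.0011  0.058 ] -0.0458 -0.09997118067154451 0.09458776620933855 1473 [np.float64(0.061), np.float64(0.0608), np.float64(0.0591)]
scene [-0.0003  0.0001  0.0571] -0.0024 -0.09589503792850299 0.09496705673832742 345 [np.float64(0.0618), np.float64(0.0612), np.float64(0.0608)]
top [0.051  0.0019 0.059 ] -0.0015 0.007367546628923822 0.0949183124919973 382 [np.float64(0.0623), np.float64(0.0638)]
```

View pics/chk6.png

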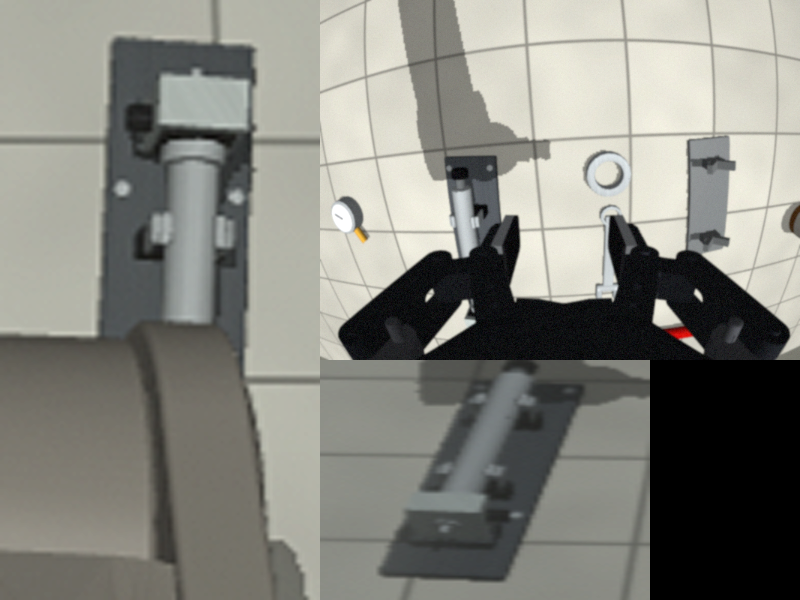

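Run:
```python
from m import *
S0=np.array([.592,-.1933]); a=-.068; ex=np.array([np.cos(a),np.sin(a)]); ey=np.array([-ex[1],ex[0]])
for n in("scene",):
    im,d=viewer.grab_frame(n); P=pts(n,d,d>0); q=P[:,:2]-S0; B=np.c_[q@ex,q@ey,P[:,2]]
    F=B[(B[:,0]>.11)&(B[:,0]<.16)&(B[:,2]>.025)&(B[:,2]<.068)&(abs(B[:,1])<.019)]
    back=np.median(F[abs(F[:,1])>.008][:,0]); p=F[(abs(F[:,1])<.006)&(abs(F[:,2]-.048)<.008)]
    print("back",back,"pin",np.sort(p[:,0])[-8:].round(4))
    p=B[(abs(B[:,1])<.02)&(B[:,2]>.069)&(B[:,2]<.08)&(B[:,0]>.09)]; print("top of block x",np.percentile(p[:,0],[1,99]))
    c=B[(abs(B[:,1])<.013)&(B[:,2]>.061)&(B[:,2]<.068)&(B[:,0]>.07)&(B[:,0]<.12)]; print("collar",np.percentile(c[:,0],[1,99]) if len(c) else 0)
o=st(); print(o["tcp_pos"],o["contact_force"],o["qvel"].round(3))
```

```text
back 0.1319017670253461 pin [0.1376 0.1393 0.1415 0.1416 0.1426 0.1429 0.1436 0.1444]
top of block x [0.10614097 0.1328313 ]
collar [0.07657577 0.11950851]
[ 0.47100098 -0.05902389  0.22284691] [ 0.15950549 -0.54993195 -0.55719071] [ 0.004  0.007 -0.001  0.002 -0.    -0.001 -0.001]
```

Run:
```python
from m import *
S0=np.array([.592,-.1933]); a=-.068; ex=np.array([np.cos(a),np.sin(a)]); ey=np.array([-ex[1],ex[0]])
for d in(np.load("scene.npz")["d"],viewer.grab_frame("scene")[1]):
    P=pts("scene",d,d>0); q=P[:,:2]-S0; B=np.c_[q@ex,q@ey,P[:,2]]
    F=B[(B[:,0]>.11)&(B[:,0]<.16)&(B[:,2]>.025)&(B[:,2]<.068)&(abs(B[:,1])<.019)]
    p=F[(abs(F[:,1])<.006)&(abs(F[:,2]-.048)<.008)]; print(np.median(F[abs(F[:,1])>.008][:,0]),np.sort(p[:,0])[-8:].round(4))
```

```text
0.13150048192696806 [0.1343 0.1345 0.1347 0.1349 0.1353 0.1355 0.1355 0.1383]
0.13129393488328084 [0.1373 0.138  0.1393 0.1409 0.1414 0.1421 0.1422 0.1451]
```

The pin has moved out by roughly 7 mm on one noisy frame. I'll average several frames to be sure.

Run:
```python
from m import *
S0=np.array([.592,-.1933]); a=-.068; ex=np.array([np.cos(a),np.sin(a)]); ey=np.array([-ex[1],ex[0]])
D=[viewer.grab_frame("scene")[1] for _ in range(16)]; D=np.median(D,0)
for d in(np.load("scene.npz")["d"],D):
    P=pts("scene",d,np.ones(d.shape,bool)); q=P[:,:2]-S0; B=np.c_[q@ex,q@ey,P[:,2]]
    F=B[(B[:,0]>.11)&(B[:,0]<.16)&(B[:,2]>.025)&(B[:,2]<.068)&(abs(B[:,1])<.019)]
    p=F[(abs(F[:,1])<.006)&(abs(F[:,2]-.048)<.01)]; i=np.argsort(p[:,0])[-8:]
    print(np.median(F[abs(F[:,1])>.008][:,0])); print(p[i].round(4).tolist())
# gap profile along tube centreline near port, height > 0.055
P=pts("scene",D,D>0); q=P[:,:2]-S0; B=np.c_[q@ex,q@ey,P[:,2]]
T=[viewer.grab_frame("top")[1] for _ in range(12)]; T=np.median(T,0); P=pts("top",T,T>0); q=P[:,:2]-S0; B=np.c_[q@ex,q@ey,P[:,2]]
c=B[(abs(B[:,1]-.002)<.0025)&(B[:,0]>.07)&(B[:,0]<.14)]; print(c[np.argsort(c[:,0])][:,[0,2]].round(4).tolist())
```

```text
0.13150048192696806
[[0.1347, -0.0032, 0.0435], [0.1349, 0.0004, 0.0523], [0.1353, 0.0051, 0.0494], [0.1353, 0.0035, 0.0571], [0.1355, -0.0024, 0.0487], [0.1355, 0.0001, 0.049], [0.1361, 0.0013, 0.0579], [0.1383, 0.0057, 0.0494]]
0.13170678997348256
[[0.1358, -0.0023, 0.0491], [0.1386, 0.0008, 0.0492], [0.1393, -0.0015, 0.0497], [0.1408, 0.0011, 0.0482], [0.1421, 0.0011, 0.0458], [0.1421, -0.0009, 0.0496], [0.1431, -0.0035, 0.0465], [0.1434, -0.0009, 0.0472]]
[[0.0708, 0.0602], [0.0708, 0.0607], [0.0728, 0.0605], [0.0729, 0.0604], [0.0747, 0.0607], [0.0749, 0.0607], [0.075, 0.0609], [0.0768, 0.0614], [0.0768, 0.0608], [0.0771, 0.0608], [0.079, 0.0607], [0.079, 0.0601], [0.0792, 0.0605], [0.0807, 0.0615], [0.0809, 0.0612], [0.0811, 0.0611], [0.083, 0.0607], [0.0833, 0.0601], [0.0834, 0.0604], [0.0851, 0.0604], [0.0854, 0.0604], [0.0854, 0.0598], [0.0873, 0.0605], [0.0874, 0.0595], [0.0875, 0.0604], [0.0892, 0.0611], [0.0895, 0.0607], [0.0895, 0.0594], [0.0907, 0.0627], [0.0911, 0.0617], [0.0912, 0.0619], [0.0926, 0.0642], [0.0928, 0.0631], [0.0928, 0.0626], [0.0948, 0.0637], [0.0949, 
[... 197 characters left out ...]
.0678], [0.1039, 0.0679], [0.104, 0.0743], [0.1043, 0.074], [0.1059, 0.0748], [0.1064, 0.0738], [0.1083, 0.0739], [0.1086, 0.0731], [0.1103, 0.0739], [0.1104, 0.074], [0.1124, 0.0739], [0.1125, 0.074], [0.1126, 0.0741], [0.1145, 0.0737], [0.1147, 0.0736], [0.1147, 0.0738], [0.1165, 0.074], [0.1165, 0.0744], [0.1168, 0.0737], [0.1185, 0.074], [0.1187, 0.0739], [0.1189, 0.0738], [0.1205, 0.0743], [0.1206, 0.0743], [0.1208, 0.0742], [0.1224, 0.0746], [0.1226, 0.0746], [0.1231, 0.0736], [0.1247, 0.0746], [0.1247, 0.074], [0.1251, 0.0735], [0.1269, 0.0745], [0.1271, 0.0735], [0.1271, 0.0731], [0.1289, 0.0744], [0.129, 0.0735], [0.1292, 0.0739], [0.138, 0.0527], [0.1382, 0.0517], [0.1388, 0.0495]]
```

The profile runs from the collar (x 91–101 mm) straight onto the port face at 102 mm with no dip, and the pin is out about 8 mm. Handing in.

```bash
python3 -c "
from h import *
o=st();print(o['clock'],o['contact_force'],o['qvel'].round(4)); print(r.hand_in())"
```

```text
22.9 [-0.31058979 -0.09548941 -0.73606044] [ 0.0007 -0.0006  0.0002  0.0006 -0.0014  0.0017  0.0021]
the job is handed in; nothing more can be done
None
```

The stainless cylinder is docked in both clips with its collar against the port and the gripper clear. I handed the job in at 22.9 s, and no verdict was reported.

- **Seating:** I lifted it from the cradle and pressed it down 1–2 mm at a time. The force readings at the end of each move imply about 10 N on the stand at most. It bottomed on the rubber pads with its axis at about 47.7 mm.
- **Docking:** Sliding took about 6–9 N until the port's rubber face stopped it at about 14 N along the slide, with about 14 N of downward load as well. That is about 20 N combined, under the 30 N limit.
- **Final position:** The axis is about 48 mm up (top of tube about 61 mm). It lies within about 2 mm of the centre line and 0.003 rad of its direction in the scene and top views. The depth profile shows no gap at the collar.
- **Pin:** It stands out about 7–8 mm further than at the start.

**Checks that disagreed or were imprecise:**
- The wrist view gave an angle of -0.046 rad. I set it aside because the fingers hid part of the tube in that view.
- The pin figure comes from noisy depth readings, good to about 1 mm.
- The gripper read about 23 mm on the 26 mm tube.

**Slip on my side:** My first row when withdrawing went 10 mm down instead of up, with the fingers already open. By geometry the fingertips stayed about 12 mm above the plate. I discarded that move's force readout, so I can't show there was no contact during it. Afterwards the cylinder was still seated and the arm read no load.

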